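# Nest the lidded pot in the storage trough and bolt it in

### The arm

A 6-joint arm with a two-finger parallel gripper is mounted at the origin on the work surface. World frame = base frame: x ahead of the robot, y to its left, z up, the work surface at z = 0. Lengths are in m, angles in rad, forces in N, time in s.
With the tool pointing down it reaches from about 0.35 to 0.775 m from the base axis. Payload 5.5 kg.
Tool frame: the origin (TCP) lies midway between the tips of the shut fingers; the grasp point (between the pads) lies 19 mm behind it; y points along the fingers, x is the direction in which the jaws open and shut, and the axes are right-handed (so a half turn about y gives the same grasp; the last joint's range is limited). The gripper opens to 85 mm and grips with 20 to 120 N. Pads are 22 mm wide; open, the fingers measure 114 mm over their backs; the gripper's body (76 mm by 85 mm) begins 54 mm behind the grasp point. The pads swing forward as they close: fully open they stand 13 mm farther back than shut.
Start: joints at [-1.319, 0.313, 0.046, 1.304, 0, 1.431], TCP at [0.22, -0.531, 0.231] pointing down, gripper open.
Joint ranges: [-2.76, 2.76], [-0.86, 1.69], [-1.03, 1.26], [-2.2, 2.34], [-1.47, 1.5], [-3.14, 3.14]. Speed limits (rad/s): [2.57, 2.57, 3.14, 3.14, 3.14, 3.14].

### API

Orientations are given as [roll, pitch, yaw] about the fixed x, y, z axes, in that order (R = Rz(yaw) Ry(pitch) Rx(roll)).
In Python, from plant import readout, cams, hand_in gives the robot as it stands.
- The arm moves only by the tool carry_out, never from a script. Its argument "plan" is a list of rows, each an object with "twist": the turn, a rotation vector about the world's x, y, z in rad, a list of three; "xyz": the shift along the world's x, y, z in m, a list of three; "gripper": the gripper's target within -1 to 1 (shut at 1, half-way at 0, fully open at -1). In form: [{"twist": [rx, ry, rz], "xyz": [tx, ty, tz], "gripper": gripper}, ...]. A call has 1 to 10 rows; each row shifts and turns the commanded pose from where the row before left it; what a row does not reach is not made up. A row lasts 1/8 s, in which the tool goes at most 62.5 mm and 10.7 degrees, less where a joint would pass 70% of its speed; a pose out of reach is approached as far as the arm can. A call with a gripper value outside its range is refused whole. The fingers move at their own pace and stop on an object; "squeeze" is the grip in N (left out, the last holds). Time passes only in rows, so rows that do not move let the fingers close. It gives the time, the measured TCP pose, the force and the opening at its end, in the units of the state.
- readout.read_state(): the state, without advancing time (a new reading comes with each control period).
- cams.snapshot(name): name is "scene" or "top" or "wrist"; returns (picture, depth): 480x640x3 uint8, red, green, blue; 480x640 float32, m along the optical axis (not along the pixel's ray), 0 where there is no reading.
- cams.calibration(name): a dict with "camera_matrix" (3x3 intrinsics, pixels), "D" ([k1, k2, p1, p2, k3] as OpenCV has them; the pictures are not rectified), "rvec" (rotation vector, rad) and "tvec" (3), from world to camera coordinates, as OpenCV has them. Camera axes: x right, y down, z forward; pixel columns grow to the right and rows downward; lengths in m; the calibration is good to about 2 mm. A picture is of the moment at which its call begins: read the wrist's pose just before it. calibration takes no time and is no camera call; for the wrist camera it gives the pose at the moment of the call.
- hand_in(): hands the job in, once; it reports no verdict.
The state is a dict: "time_s": time; "q": joint angles; "joint_vel": joint speeds; "effort": joint torques, N m; "tool_pos": TCP position; "tool_rot": TCP orientation; "force": force on the tool from outside, world axes, zero at the start; "moment": the same for the moment, N m; "gripper_width": opening from 0.0 (shut) to 1.0 (fully open).
Only numpy, scipy, OpenCV 4.12 (cv2) and the standard library are available. Lean on these libraries where they do the work, as an engineer would, in place of code of your own. Each camera call takes 0.05 s, during which the arm holds its last target. There are 200 camera calls.

### The job

Put the filter-demonstration pots away: draw the red-pinned bolt of the grey trough fully back, slide the white pot with the orange lid along the trough, without lifting it out, until it is nested fully home in the blue cup and the pair is right up against the trough's end stop, then push the bolt fully shut behind the lid. Leave the other things on the desk where they are.

Things in the scene. Friction and masses are not known exactly. Their poses are not given: they have to be found in the camera images.
- trough: Fixed grey V-shaped trough with light wooden sides, 292 mm long (its y), 86 mm wide (x), sides 32 mm high, V faces sloping 20 degrees. Origin: on the desk under its middle. +y is the pushing direction, towards the end stop. The V's bottom line is 17 mm above the desk (runway, y below +38 mm) and 12 mm beyond, where the blue cup lies, so the pot enters above the cup's lip.
- stop (a point): Middle of the leaning wooden end stop's face (top about 58 mm above the desk), at y = +130 mm in the trough's frame: a cup's foot centre is here when it is against the stop.
- entry (a point): Bottom of the V at the trough's open end, y = -140 mm in the trough's frame, 17 mm above the desk.
- bolt_way (a point): Where the bolt crosses the trough's middle, y = +12 mm in the trough's frame, 45 mm above the desk (bar 12 x 12 mm, so 39 to 51 mm). The bolt's grey housing, up to 49 mm high, stands on the trough's -x side, x = -44 to -94 mm.
- bolt (a joint): Sliding bolt of the trough: 0 = shut (its tip reaches across the trough to x = +30 mm), 0.07 m = fully drawn back towards the trough's -x. Slides with about 2 N of friction and stays where it is left. It always starts across the trough, between the pot and the cup.
- pin (a point): Red upright pin on the bolt's bar, 12 mm in diameter, top 100 mm above the desk. The point is on its axis, 75 mm above the desk. In the trough's frame it is at y = +12 mm, x = -55 mm with the bolt shut and x = -125 mm with it fully drawn. Push or pinch it to move the bolt.
- pot_mid (a point): Loose white tapered pot (about 100 g) with orange lid, lying in the V, narrow foot towards the blue cup. Foot 36 mm across, rim 62 mm, 75 mm long, plus lid. The point is on its axis half-way from foot to rim; z axis from foot to lid, lying along the trough's -y and 10.5 degrees upward. It can roll about its axis.
- lid_face (a point): Middle of the outer face of the pot's orange lid (59 mm across, 6 mm thick), 43.5 mm from pot_mid along its z, 51 mm above the desk. It leans 10.5 degrees, lower part farthest out; home, it is at y = +26 mm in the trough's frame and the bolt passes a few mm behind it. The pot can cock and stick up to 10 mm short of home: ease off, push again slightly higher or lower, about 8 N.
- cup_mid (a point): Loose blue tapered cup (about 90 g), same outside shape, no lid, open, walls 2 mm, lying near or at the end stop, mouth towards the pot. The point is on its axis half-way (37.5 mm) from foot to rim, z axis from foot to mouth. Inner floor 25 mm above the foot: with the pot home its foot rests on it and the mid points are 25 mm apart, the pot's rim 25 mm out of the cup.
- spare_green: Bystander: green tapered cup, mouth down, 62 mm across and 75 mm tall; origin under its middle.
- spare_yellow: Bystander: yellow tapered cup, mouth down, 62 mm across and 75 mm tall; origin under its middle.
- mug: Bystander: white mug, 76 mm across, 90 mm tall, handle to its +y; origin under its middle.
- water: Bystander: blue bottle with a white cap, 64 mm across, 200 mm tall; origin under its middle.
- sand_jar: Bystander: amber jar with a steel cap, 72 mm across, 90 mm tall; origin under its middle.
- eraser: Bystander: grey board wiper, 100 x 45 x 30 mm; origin under its middle.
Things that resemble listed ones, but are neither listed nor needed, are in the scene too. There is more than one size of the part that bears cup_mid; the job needs the middle-sized.

How it is judged:
By the outcome, as a careful person would: the job done as asked, in the order asked, and still so for the second after the job is handed in, with the robot touching nothing.
It also fails if it takes over 61 s, if anything falls off the work surface, if the arm or the gripper's body presses on something with over 40 N, if the wrist force passes 120 N, or if a joint passes its speed limit or range.

## Working session

There is one attempt and no reset: what is moved stays moved. The work goes in short steps, Python scripts to look and compute and a tool call to move; the robot and the scene stay as the last step left them, time stands still between calls to the robot, and variables do not carry over. Pictures are saved under pics/ and viewed, about 8 in all and at most 12, crops included, and the job is handed in when it is done.

Besides the shell and the picture viewer there is one more tool, called after "Call:" by a JSON object that holds its "op" and its "data", one argument or row to a line. carry_out: Moves the arm, as the interface text tells. Its arguments: {"type":"object","properties":{"plan":{"type":"array","items":{"type":"object","properties":{"twist":{"type":"array","items":{"type":"number"}},"xyz":{"type":"array","items":{"type":"number"}},"gripper":{"type":"number"}}}},"squeeze":{"type":"number"}},"required":["plan"]}

```bash
mkdir -p pics; ls; python3 - <<'E'
from plant import readout,cams
import cv2,numpy as np
print(readout.read_state())
for n in("scene","top"):
    p,d=cams.snapshot(n);cv2.imwrite(f"pics/{n}0.png",p[:,:,::-1]);np.save(f"pics/{n}0d.npy",d)
    print(n,cams.calibration(n))
E
```

```text
pics
{'time_s': 0.0, 'q': array([-1.31861394e+00,  3.14008258e-01,  4.49835976e-02,  1.30359120e+00,
        4.63859068e-05,  1.43123334e+00]), 'joint_vel': array([-0.00019792, -0.00076894,  0.00135587,  0.00070465,  0.00129621,
       -0.00067229]), 'effort': array([-1.42264613e-03, -4.80631077e+01,  2.98532045e+01,  1.94825430e-02,
        6.05738205e-05,  9.94200178e-06]), 'tool_pos': array([ 0.21943326, -0.53093865,  0.23040628]), 'tool_rot': array([-1.57049728,  0.00179539, -1.17905073]), 'force': array([-0.77512931, -0.56617484,  0.52358771]), 'moment': array([ 0.06958153, -0.0229726 , -0.01216938]), 'gripper_width': 1.002277403071132}
scene {'camera_matrix': array([[586.62912749,   0.        , 320.4879954 ],
       [  0.        , 586.62912749, 240.60995704],
       [  0.        ,   0.        ,   1.        ]]), 'D': array([-0.0078253,  0.       ,  0.       ,  0.       ,  0.       ]), 'rvec': array([ 1.45235044,  2.19137381, -0.8108896 ]), 'tvec': array([ 0.19558819, -0.33576678,  1.62871532])}
top {'camera_matrix': array([[466.93560243,   0.        , 311.38711356],
       [  0.        , 466.93560243, 241.7415319 ],
       [  0.        ,   0.        ,   1.        ]]), 'D': array([-0.03803409,  0.        ,  0.        ,  0.        ,  0.        ]), 'rvec': array([ 2.12259328, -2.12874909,  0.15414081]), 'tvec': array([0.017254  , 0.55915102, 1.01505282])}
```

View pics/scene0.png

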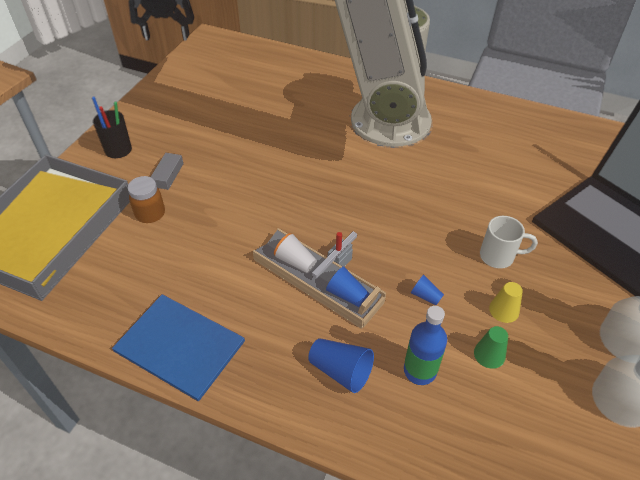

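View pics/top0.png

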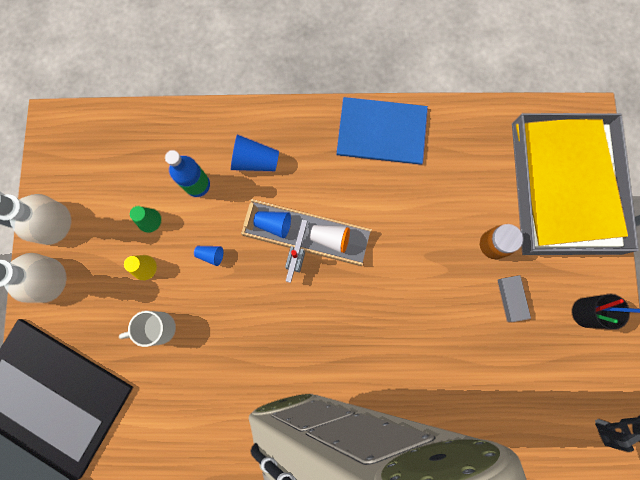

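The scene shows the trough with the middle-sized blue cup at (350,287). The other blue cups are a large one at (340,362) and a small one at (427,290), both loose on the desk. The cup in the trough fits the description. The red pin is at (339,240) and the orange lid at about (285,245). In the top view the pin is at (293,254), the lid at (345,240) and the stop at about (250,215).

```bash
cat >h.py <<'E'
import numpy as np,cv2
from plant import readout,cams
def ray(c,uv):
    n=cv2.undistortPoints(np.array([[uv]],float),c["camera_matrix"],c["D"])[0,0]
    R=cv2.Rodrigues(c["rvec"])[0]
    d=R.T@np.r_[n,1]; return -R.T@c["tvec"],d/np.linalg.norm(d)
def onz(c,uv,z):
    o,d=ray(c,uv); return o+d*(z-o[2])/d[2]
def tri(c1,u1,c2,u2):
    o1,d1=ray(c1,u1);o2,d2=ray(c2,u2)
    t=np.linalg.lstsq(np.c_[d1,-d2],o2-o1,rcond=None)[0]
    a,b=o1+t[0]*d1,o2+t[1]*d2
    return (a+b)/2,np.linalg.norm(a-b)
def proj(c,P): return cv2.projectPoints(np.array(P,float).reshape(-1,3),c["rvec"],c["tvec"],c["camera_matrix"],c["D"])[0][:,0]
def mask(rgb,lo,hi,box):
    h=cv2.cvtColor(rgb,cv2.COLOR_RGB2HSV); m=cv2.inRange(h,lo,hi)
    k=np.zeros_like(m);x0,y0,x1,y1=box;k[y0:y1,x0:x1]=255
    return m&k
E
python3 - <<'E'
from h import *
cs,ct=cams.calibration("scene"),cams.calibration("top")
I={n:cv2.imread(f"pics/{n}0.png")[:,:,::-1].copy() for n in("scene","top")}
bx={"scene":(250,220,390,325),"top":(235,190,380,290)}
for n in I:
    for nm,lo,hi in(("red",(0,180,90),(4,255,255)),("orange",(6,170,150),(14,255,255)),("blue",(105,150,60),(125,255,255))):
        m=mask(I[n],lo,hi,bx[n]); k,l,s,c=cv2.connectedComponentsWithStats(m)
        print(n,nm,[(s[i].tolist(),c[i].round(1).tolist()) for i in range(1,k) if s[i][4]>8])
a=cv2.resize(I["scene"][215:330,240:400],None,fx=4.5,fy=4.5,interpolation=cv2.INTER_CUBIC)[:, :, ::-1]
b=cv2.resize(I["top"][190:290,230:385],None,fx=4.5,fy=4.5,interpolation=cv2.INTER_CUBIC)[:, :, ::-1]
cv2.imwrite("pics/cropS.png",a);cv2.imwrite("pics/cropT.png",b)
E
```

```text
scene red [([337, 233, 5, 18, 49], [339.3, 239.4])]
scene orange [([275, 233, 15, 19, 35], [281.1, 241.1])]
scene blue [([327, 267, 40, 39, 797], [347.0, 286.3])]
top red [([291, 250, 6, 8, 29], [293.7, 253.4])]
top orange [([345, 228, 4, 5, 9], [346.4, 229.3]), ([341, 243, 3, 9, 17], [342.2, 248.1])]
top blue [([254, 212, 37, 26, 735], [273.3, 222.2])]
```

View pics/cropT.png

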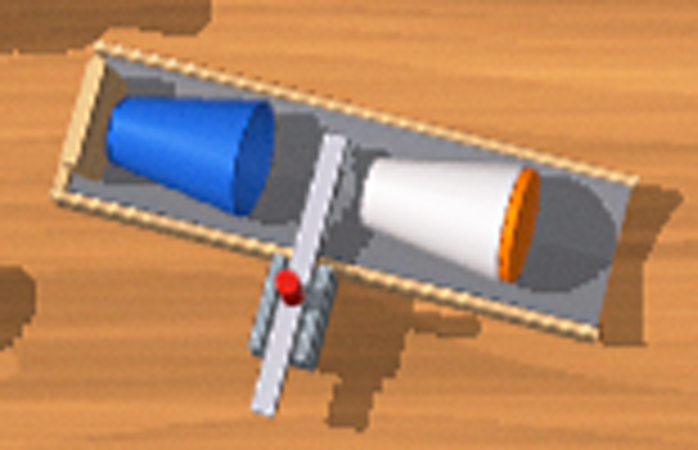

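View pics/cropS.png

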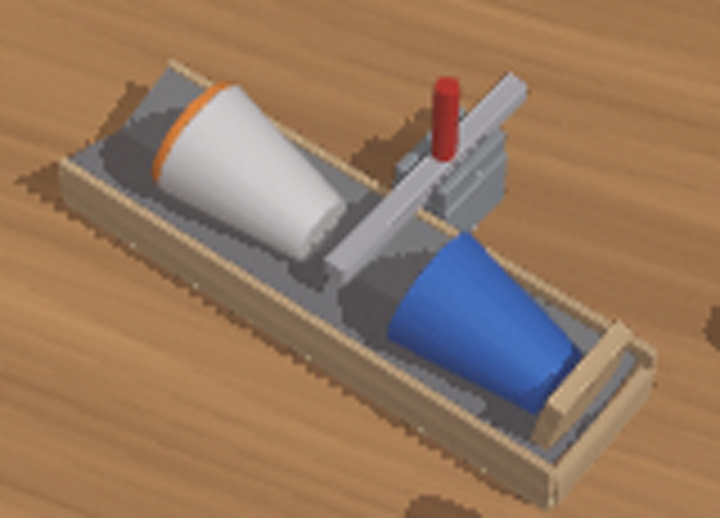

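```bash
cat >m.py <<'E'
from h import *
cs,ct=cams.calibration("scene"),cams.calibration("top")
T=lambda u,v:(230-.4+u/4.5,190-.4+v/4.5); S=lambda u,v:(240-.4+u/4.5,215-.4+v/4.5)
C={}
for n,a,b in(("s+",(98,43),(552,470)),("s-",(57,203),(655,350)),("o+",(637,180),(63,162)),("o-",(595,336),(172,65)),("pintop",(286,275),(447,81))):
    p,e=tri(ct,T(*a),cs,S(*b)); C[n]=p; print(n,p.round(4),"gap",round(e,4), onz(ct,T(*a),.032).round(4))
E
python3 - <<'E'
from m import *
q={k:onz(ct,T(*a),.032) for k,a in dict(zip(("s+","s-","o+","o-"),((98,43),(57,203),(637,180),(595,336)))).items()}
for Q in(C,q):
    m=sum(Q[k] for k in("s+","s-","o+","o-"))/4; y=Q["s+"]+Q["s-"]-Q["o+"]-Q["o-"]; x=Q["s+"]+Q["o+"]-Q["s-"]-Q["o-"]
    print(m.round(4),"L",np.linalg.norm(y)/2,"W",np.linalg.norm(x)/2,"yang",np.degrees(np.arctan2(y[1],y[0])),"xang",np.degrees(np.arctan2(x[1],x[0])))
    a=np.arctan2(y[1],y[0]);Y=np.array([np.cos(a),np.sin(a)]);X=np.array([Y[1],-Y[0]])
    for nm,P in(("pin",C["pintop"]),("lid",onz(ct,T(520,225),.051)),("tip",onz(ct,T(336,138),.051)),("boltend",onz(ct,T(263,410),.051)),("cupfoot",onz(ct,T(112,130),.045))):
        print(nm,P.round(4),"trough",(P[:2]-m[:2])@X,(P[:2]-m[:2])@Y)
E
```

```text
s+ [0.6647 0.1577 0.028 ] gap 0.0005 [0.6637 0.1568 0.032 ]
s- [0.5807 0.178  0.0221] gap 0.0 [0.5789 0.1763 0.032 ]
o+ [ 0.5903 -0.1226  0.027 ] gap 0.0004 [ 0.5894 -0.1222  0.032 ]
o- [ 0.5102 -0.1009  0.0247] gap 0.0023 [ 0.509  -0.0992  0.032 ]
pintop [0.5308 0.0532 0.1021] gap 0.0011 [0.5409 0.0579 0.032 ]
[0.5865 0.0281 0.0254] L 0.28882511014308604 W 0.0847680289878799 yang 75.4787250410266 xang -14.372952954157714
pin [0.5308 0.0532 0.1021] trough -0.06024558325402095 0.010330469973816724
lid [ 0.563  -0.0609  0.051 ] trough -0.0004279994407366085 -0.09199650682417183
tip [0.6082 0.0317 0.051 ] trough 0.020110591802664213 0.008996311676114558
boltend [0.4704 0.0678 0.051 ] trough -0.1223902749011071 0.009385575325711028
cupfoot [0.6144 0.1467 0.045 ] trough -0.002760731642829695 0.12181383527397531
[0.5852 0.0279 0.032 ] L 0.2864755972078281 W 0.0853257189035689 yang 75.419603231203 xang -14.434303563791843
pin [0.5308 0.0532 0.1021] trough -0.05908724077665 0.010704453890358274
lid [ 0.563  -0.0609  0.051 ] trough 0.0008358993345538043 -0.09156074445731241
tip [0.6082 0.0317 0.051 ] trough 0.02127026817817148 0.009453213433952695
boltend [0.4704 0.0678 0.051 ] trough -0.121230924330771 0.009695434498716696
cupfoot [0.6144 0.1467 0.045 ] trough -0.0017174561157552418 0.12224707673638897
```

The crops confirm the layout: the mid-sized blue cup is in the trough near the stop, the bolt lies across between it and the white pot, and the pin is at top-crop (286,275). I make the trough's middle about (0.586, 0.028), with +y at 75.4° and 0.288 m long. The pin top triangulates to (0.531, 0.053, 0.102), and the lid sits at trough y = -92 mm. These agree with the given sizes, so I'm moving in.

Call:
{"op": "carry_out", "data": {
  "plan": [
    {"twist": [0, 0, 0.093], "xyz": [0.027, 0.046, 0], "gripper": 1},
    {"twist": [0, 0, 0.093], "xyz": [0.027, 0.046, 0], "gripper": 1},
    {"twist": [0, 0, 0.093], "xyz": [0.027, 0.046, 0], "gripper": 1},
    {"twist": [0, 0, 0.093], "xyz": [0.027, 0.046, 0], "gripper": 1},
    {"twist": [0, 0, 0.093], "xyz": [0.027, 0.046, 0], "gripper": 1},
    {"twist": [0, 0, 0.093], "xyz": [0.027, 0.046, 0], "gripper": 1},
    {"twist": [0, 0, 0.093], "xyz": [0.027, 0.046, 0], "gripper": 1},
    {"twist": [0, 0, 0.093], "xyz": [0.027, 0.046, 0], "gripper": 1},
    {"twist": [0, 0, 0.093], "xyz": [0.027, 0.046, 0], "gripper": 1},
    {"twist": [0, 0, 0.093], "xyz": [0.027, 0.046, 0], "gripper": 1}
  ],
  "squeeze": 30
}}

```text
time_s: 1.35
tool_pos: [0.49, -0.0698, 0.2311]
tool_rot: [-1.571, 0.0, -0.246]
force: [0.5, -0.2, -0.0]
gripper_width: -0.001
```

```bash
python3 - <<'E'
from h import *
import pickle
c=cams.calibration("wrist");p,d=cams.snapshot("wrist");cv2.imwrite("pics/w1.png",p[:,:,::-1]);pickle.dump(c,open("w1.pkl","wb"))
o,dd=ray(c,(320,240));print(o,dd)
for nm,P in(("pintop",(.531,.053,.1)),("lid",(.563,-.061,.051)),("o+",(.590,-.122,.032)),("o-",(.510,-.1,.032))):print(nm,proj(c,P))
E
```

```text
[0.50953807 0.0065699  0.37411959] [-0.07865502 -0.30130293 -0.95027887]
pintop [[335.12800371  43.04646094]]
lid [[398.6439354  182.39709046]]
o+ [[433.28411447 233.15536622]]
o- [[348.3223626  231.31142619]]
```

View pics/w1.png

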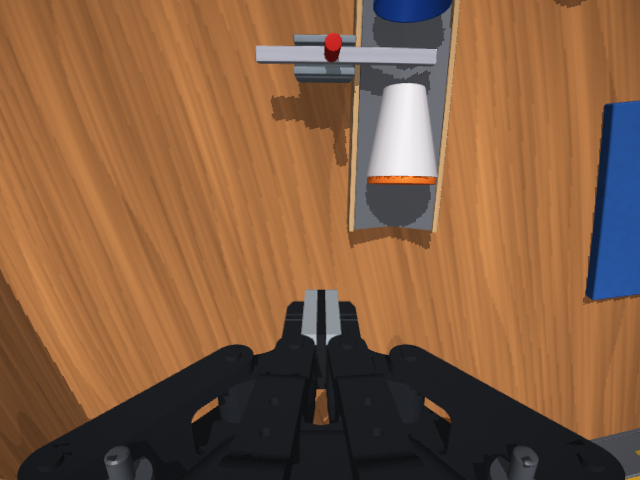

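The wrist view agrees with the predictions: pin top (334,40), lid (402,180), open-end corners (350,231) and (435,232). Next I move to the +x side of the pin and go down.

Call:
{"op": "carry_out", "data": {
  "plan": [
    {"xyz": [0.026, 0.038, 0], "twist": [0, 0, -0.007], "gripper": 1},
    {"xyz": [0.026, 0.038, 0], "twist": [0, 0, 0], "gripper": 1},
    {"xyz": [0.026, 0.038, -0.01], "twist": [0, 0, 0], "gripper": 1},
    {"xyz": [0, 0, -0.03], "twist": [0, 0, 0], "gripper": 1},
    {"xyz": [0, 0, -0.04], "twist": [0, 0, 0], "gripper": 1},
    {"xyz": [0, 0, -0.04], "twist": [0, 0, 0], "gripper": 1},
    {"xyz": [0, 0, -0.04], "twist": [0, 0, 0], "gripper": 1},
    {"xyz": [0, 0, 0], "twist": [0, 0, 0], "gripper": 1}
  ]
}}

```text
time_s: 2.4
tool_pos: [0.5641, 0.0425, 0.068]
tool_rot: [-1.572, 0.008, -0.256]
force: [-1.2, 0.0, -0.4]
gripper_width: 0.002
```

Call:
{"op": "carry_out", "data": {
  "plan": [
    {"xyz": [-0.0116, 0.003, 0], "gripper": 1, "twist": [0, 0, 0]},
    {"xyz": [-0.0116, 0.003, 0], "gripper": 1, "twist": [0, 0, 0]},
    {"xyz": [-0.0116, 0.003, 0], "gripper": 1, "twist": [0, 0, 0]},
    {"xyz": [-0.0116, 0.003, 0], "gripper": 1, "twist": [0, 0, 0]},
    {"xyz": [-0.0116, 0.003, 0], "gripper": 1, "twist": [0, 0, 0]},
    {"xyz": [-0.0116, 0.003, 0], "gripper": 1, "twist": [0, 0, 0]},
    {"xyz": [0, 0, 0], "gripper": 1, "twist": [0, 0, 0]}
  ]
}}

```text
time_s: 3.28
tool_pos: [0.496, 0.061, 0.071]
tool_rot: [-1.571, 0.002, -0.255]
force: [-0.0, -0.3, -0.0]
gripper_width: 0.004
```

Call:
{"op": "carry_out", "data": {
  "plan": [
    {"xyz": [-0.006, 0.0015, 0], "gripper": 1, "twist": [0, 0, 0]},
    {"xyz": [-0.006, 0.0015, 0], "gripper": 1, "twist": [0, 0, 0]}
  ]
}}

```text
time_s: 3.52
tool_pos: [0.4883, 0.063, 0.0714]
tool_rot: [-1.571, -0.005, -0.256]
force: [14.0, -4.2, -9.0]
gripper_width: 0.005
```

Call:
{"op": "carry_out", "data": {
  "plan": [
    {"xyz": [-0.004, 0.001, 0], "gripper": 1, "twist": [0, 0, 0]}
  ]
}}

```text
time_s: 3.65
tool_pos: [0.4883, 0.063, 0.0721]
tool_rot: [-1.571, -0.012, -0.257]
force: [22.0, -5.8, -16.6]
gripper_width: 0.001
```

```bash
python3 - <<'E'
from h import *
c=cams.calibration("wrist");p,d=cams.snapshot("wrist")
t,_=cams.snapshot("top");s,_=cams.snapshot("scene")
for n,i in(("w",p),("t",t),("s",s)): cv2.imwrite(f"pics/{n}2.png",i[:,:,::-1])
a=p[::1,::1]; b=cv2.resize(s[200:330,240:400],(591,480),interpolation=cv2.INTER_CUBIC)
a=cv2.resize(a,(400,300)); b=cv2.resize(b,(400,325))[:300]
cv2.imwrite("pics/c2.png",np.hstack([a,b])[:,:,::-1])
print(readout.read_state()["force"])
E
```

```text
[ 16.90985133  -4.61736677 -11.21395372]
```

View pics/c2.png

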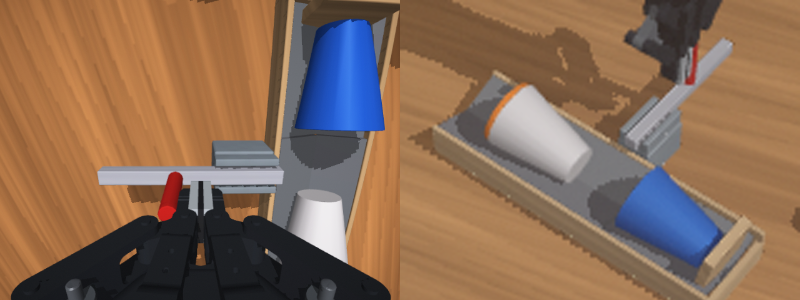

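The bolt hit its limit: force rose to 22 N, and the tool is at trough x = -103, which puts the pin at about -125. The picture shows the bar's tip (283,177) clear of the channel, with the pot and cup undisturbed. Next I back off, lift and go behind the lid.

Call:
{"op": "carry_out", "data": {
  "plan": [
    {"xyz": [0.015, -0.004, 0], "gripper": 1, "twist": [0, 0, 0]},
    {"xyz": [0.005, -0.001, 0.045], "gripper": 1, "twist": [0, 0, 0]},
    {"xyz": [0, 0, 0.05], "gripper": 1, "twist": [0, 0, 0]},
    {"xyz": [0.012, -0.042, 0], "gripper": 1, "twist": [0, 0, 0]},
    {"xyz": [0.012, -0.042, 0], "gripper": 1, "twist": [0, 0, 0]},
    {"xyz": [0.012, -0.042, 0], "gripper": 1, "twist": [0, 0, 0]},
    {"xyz": [0.012, -0.042, 0], "gripper": 1, "twist": [0, 0, 0]},
    {"xyz": [0, 0, 0], "gripper": 1, "twist": [0, 0, 0]}
  ]
}}

```text
time_s: 4.8
tool_pos: [0.5499, -0.111, 0.1654]
tool_rot: [-1.571, 0.002, -0.26]
force: [-0.4, 1.1, 0.3]
gripper_width: -0.002
```

```bash
python3 - <<'E'
from h import *
s=readout.read_state();print(s["tool_pos"],s["tool_rot"],s["force"])
m=np.array([.586,.028]);a=np.radians(75.45);Y=np.array([np.cos(a),np.sin(a)]);X=np.array([Y[1],-Y[0]])
r=s["tool_pos"][:2]-m;print("trough",r@X,r@Y)
g=m-.138*Y;print("target",g,g-s["tool_pos"][:2])
c=cams.calibration("wrist");p,d=cams.snapshot("wrist");cv2.imwrite("pics/w3.png",p[:,:,::-1])
k=mask(p,(6,150,80),(16,255,255),(0,0,640,480));n,l,st,ce=cv2.connectedComponentsWithStats(k)
for i in range(1,n):
    if st[i][4]>150: print(st[i],ce[i],onz(c,ce[i],.051).round(4))
print("pred lid",proj(c,(.563,-.061,.051)))
E
```

```text
[ 0.54994947 -0.11097335  0.16539514] [-1.57080735  0.00174975 -0.25998229] [-0.42349666  1.08983931  0.30309108]
trough 1.9203250501697824e-05 -0.14357308621801665
target [ 0.55133098 -0.10557417] [0.00138151 0.00539917]
[     0      0    640    480 198697] [300.36666885 211.81524633] [ 0.5397 -0.092   0.051 ]
[ 281  150   85   16 1219] [323.15996719 157.3757178 ] [ 0.5654 -0.059   0.051 ]
[314 389  15  36 414] [320.78019324 407.71014493] [ 0.5089 -0.2648  0.051 ]
[192 398  26  25 204] [205.24019608 409.20098039] [ 0.4101 -0.2414  0.051 ]
[424 398  27  25 207] [436.71980676 409.50241546] [ 0.6064 -0.2936  0.051 ]
pred lid [[320.56402633 161.05982408]]
```

Call:
{"op": "carry_out", "data": {
  "plan": [
    {"xyz": [0, 0, -0.04], "gripper": 1, "twist": [0, 0, 0.007]},
    {"xyz": [0, 0, -0.04], "gripper": 1, "twist": [0, 0, 0]},
    {"xyz": [0, 0, -0.034], "gripper": 1, "twist": [0, 0, 0]},
    {"xyz": [0, 0, 0], "gripper": 1, "twist": [0, 0, 0]},
    {"xyz": [0.003, 0.0116, 0], "gripper": 1, "twist": [0, 0, 0]},
    {"xyz": [0.003, 0.0116, 0], "gripper": 1, "twist": [0, 0, 0]},
    {"xyz": [0.003, 0.0116, 0], "gripper": 1, "twist": [0, 0, 0]},
    {"xyz": [0.002, 0.0077, 0], "gripper": 1, "twist": [0, 0, 0]},
    {"xyz": [0.002, 0.0077, 0], "gripper": 1, "twist": [0, 0, 0]}
  ]
}}

```text
time_s: 5.98
tool_pos: [0.5636, -0.058, 0.0529]
tool_rot: [-1.571, -0.001, -0.249]
force: [-0.1, -2.4, 1.7]
gripper_width: -0.003
```

Call:
{"op": "carry_out", "data": {
  "plan": [
    {"xyz": [0.002, 0.0077, 0], "gripper": 1, "twist": [0, 0, 0]},
    {"xyz": [0.002, 0.0077, 0], "gripper": 1, "twist": [0, 0, 0]}
  ]
}}

```text
time_s: 6.22
tool_pos: [0.567, -0.0424, 0.0522]
tool_rot: [-1.571, 0.0, -0.249]
force: [-0.1, -0.8, 1.4]
gripper_width: 0.0
```

Call:
{"op": "carry_out", "data": {
  "plan": [
    {"xyz": [0.0015, 0.0058, 0], "gripper": 1, "twist": [0, 0, 0]},
    {"xyz": [0.0015, 0.0058, 0], "gripper": 1, "twist": [0, 0, 0]},
    {"xyz": [0.0015, 0.0058, 0], "gripper": 1, "twist": [0, 0, 0]},
    {"xyz": [0.0015, 0.0058, 0], "gripper": 1, "twist": [0, 0, 0]},
    {"xyz": [0.0015, 0.0058, 0], "gripper": 1, "twist": [0, 0, 0]}
  ]
}}

```text
time_s: 6.85
tool_pos: [0.5745, -0.0135, 0.0523]
tool_rot: [-1.571, 0.0, -0.249]
force: [0.5, 0.0, -0.9]
gripper_width: -0.002
```

```bash
python3 - <<'E'
from h import *
p,d=cams.snapshot("wrist");s,_=cams.snapshot("scene")
a=cv2.resize(p,(400,300)); b=cv2.resize(s[215:330,240:393],(400,300),interpolation=cv2.INTER_CUBIC)
cv2.imwrite("pics/c4.png",np.hstack([a,b])[:,:,::-1])
E
```

```text
(no output)
```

View pics/c4.png

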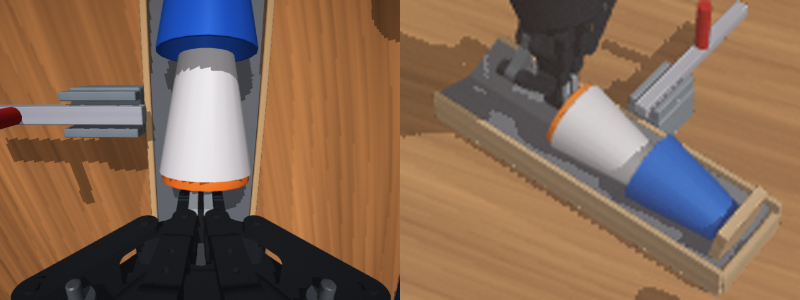

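The pot's foot is entering the cup mouth, centred and straight at (207,60) in the left image. I keep pushing.

Call:
{"op": "carry_out", "data": {
  "plan": [
    {"xyz": [0.0013, 0.005, 0], "gripper": 1, "twist": [0, 0, 0]},
    {"xyz": [0.0013, 0.005, 0], "gripper": 1, "twist": [0, 0, 0]},
    {"xyz": [0.0013, 0.005, 0], "gripper": 1, "twist": [0, 0, 0]},
    {"xyz": [0.0013, 0.005, 0], "gripper": 1, "twist": [0, 0, 0]},
    {"xyz": [0.0013, 0.005, 0], "gripper": 1, "twist": [0, 0, 0]},
    {"xyz": [0.0013, 0.005, 0], "gripper": 1, "twist": [0, 0, 0]}
  ]
}}

```text
time_s: 7.7
tool_pos: [0.5824, 0.0164, 0.0524]
tool_rot: [-1.571, -0.0, -0.249]
force: [0.1, -1.6, 0.8]
gripper_width: 0.002
```

Call:
{"op": "carry_out", "data": {
  "plan": [
    {"xyz": [0.0013, 0.005, 0], "gripper": 1, "twist": [0, 0, 0]},
    {"xyz": [0.0013, 0.005, 0], "gripper": 1, "twist": [0, 0, 0]},
    {"xyz": [0.0013, 0.005, 0], "gripper": 1, "twist": [0, 0, 0]}
  ]
}}

```text
time_s: 8.07
tool_pos: [0.5861, 0.0316, 0.0521]
tool_rot: [-1.571, 0.0, -0.249]
force: [0.9, -1.1, 0.3]
gripper_width: 0.005
```

Call:
{"op": "carry_out", "data": {
  "plan": [
    {"xyz": [0.0008, 0.003, 0], "gripper": 1, "twist": [0, 0, 0]},
    {"xyz": [0.0008, 0.003, 0], "gripper": 1, "twist": [0, 0, 0]}
  ]
}}

```text
time_s: 8.32
tool_pos: [0.5877, 0.0372, 0.0522]
tool_rot: [-1.571, 0.0, -0.249]
force: [0.1, -0.9, -0.6]
gripper_width: 0.003
```

Call:
{"op": "carry_out", "data": {
  "plan": [
    {"xyz": [0.0005, 0.002, 0], "gripper": 1, "twist": [0, 0, 0]}
  ]
}}

```text
time_s: 8.45
tool_pos: [0.5882, 0.0392, 0.0522]
tool_rot: [-1.571, 0.0, -0.249]
force: [-0.2, -1.0, -0.2]
gripper_width: -0.002
```

Call:
{"op": "carry_out", "data": {
  "plan": [
    {"xyz": [0.0005, 0.002, 0], "gripper": 1, "twist": [0, 0, 0]}
  ]
}}

```text
time_s: 8.57
tool_pos: [0.5886, 0.0407, 0.0523]
tool_rot: [-1.572, -0.0, -0.249]
force: [-1.8, -6.1, 0.7]
gripper_width: 0.008
```

Call:
{"op": "carry_out", "data": {
  "plan": [
    {"xyz": [0.0003, 0.001, 0], "gripper": 1, "twist": [0, 0, 0]}
  ]
}}

```text
time_s: 8.7
tool_pos: [0.5886, 0.0408, 0.0522]
tool_rot: [-1.574, 0.0, -0.25]
force: [-2.3, -7.5, 0.5]
gripper_width: 0.004
```

```bash
python3 - <<'E'
from h import *
s=readout.read_state();print(s["force"],s["tool_pos"])
c=cams.calibration("wrist");p,d=cams.snapshot("wrist");s,_=cams.snapshot("scene")
cv2.imwrite("pics/w5.png",p[:,:,::-1]);cv2.imwrite("pics/s5.png",s[:,:,::-1])
a=cv2.resize(p[0:330,100:540],(400,300)); b=cv2.resize(s[225:330,250:390],(400,300),interpolation=cv2.INTER_CUBIC)
cv2.imwrite("pics/c5.png",np.hstack([a,b])[:,:,::-1])
k=mask(p,(6,150,80),(16,255,255),(100,150,540,330));n,l,st,ce=cv2.connectedComponentsWithStats(k)
for i in range(1,n):
    if st[i][4]>300: print(st[i],ce[i])
# blue rim bottom edge
k=mask(p,(105,120,40),(125,255,255),(200,0,450,300));v=np.where(k[:,300:350].any(1))[0];print("blue rows",v.min(),v.max())
m=np.array([.586,.028]);a=np.radians(75.45);Y=np.array([np.cos(a),np.sin(a)])
for y in(.024,.026,.029,.031): print("lid top edge at",y,proj(c,np.r_[m+(y+.0054)*Y,.051+.029]))
for y in(.047,.052,.055,.058): print("cup rim top at y",y,proj(c,np.r_[m+y*Y,.076]))
E
```

```text
[-2.34787536 -7.5097975   0.49471921] [0.58857352 0.04082398 0.05223821]
[  100   150   136   137 13434] [160.60644633 201.71713563]
[  411   150   129   180 21602] [479.39010277 241.66304046]
[ 259  281  139   25 1940] [327.97113402 294.62989691]
blue rows 5 218
lid top edge at 0.024 [[322.4110356  307.38255893]]
lid top edge at 0.026 [[322.44060639 302.26687798]]
lid top edge at 0.029 [[322.48546562 294.49377651]]
lid top edge at 0.031 [[322.51570988 289.24456969]]
cup rim top at y 0.047 [[322.63297484 256.24730141]]
cup rim top at y 0.052 [[322.71038337 242.51333323]]
cup rim top at y 0.055 [[322.75762323 234.10933397]]
cup rim top at y 0.058 [[322.80546391 225.58084891]]
```

View pics/c5.png

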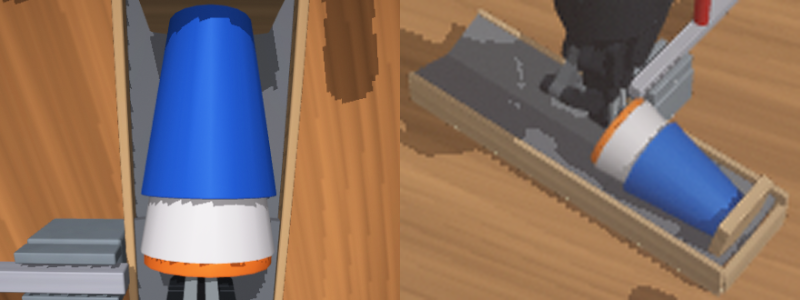

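The pot is about 25 mm out of the cup, measured from the cup rim at row 218 to the lid's inner edge at about row 286. The cup foot touches the stop. To rule out cocking, I ease off and push again slightly higher, then lower.

Call:
{"op": "carry_out", "data": {
  "plan": [
    {"xyz": [-0.0015, -0.006, 0], "gripper": 1, "twist": [0, 0, 0]},
    {"xyz": [0, 0, 0.008], "gripper": 1, "twist": [0, 0, 0]},
    {"xyz": [0.001, 0.004, 0], "gripper": 1, "twist": [0, 0, 0]},
    {"xyz": [0.0008, 0.003, 0], "gripper": 1, "twist": [0, 0, 0]},
    {"xyz": [0.0004, 0.0015, 0], "gripper": 1, "twist": [0, 0, 0]}
  ]
}}

```text
time_s: 9.43
tool_pos: [0.5898, 0.0428, 0.0609]
tool_rot: [-1.576, -0.001, -0.25]
force: [-3.2, -9.8, 5.0]
gripper_width: -0.001
```

Call:
{"op": "carry_out", "data": {
  "plan": [
    {"xyz": [0.0004, 0.0015, 0], "gripper": 1, "twist": [0, 0, 0]}
  ]
}}

```text
time_s: 9.55
tool_pos: [0.5898, 0.0429, 0.0609]
tool_rot: [-1.579, -0.001, -0.251]
force: [-4.5, -14.0, 5.3]
gripper_width: -0.003
```

Call:
{"op": "carry_out", "data": {
  "plan": [
    {"xyz": [-0.002, -0.008, 0], "gripper": 1, "twist": [0, 0, 0]},
    {"xyz": [0, 0, -0.015], "gripper": 1, "twist": [0, 0, 0]},
    {"xyz": [0.001, 0.004, 0], "gripper": 1, "twist": [0, 0, 0]},
    {"xyz": [0.0005, 0.002, 0], "gripper": 1, "twist": [0, 0, 0]}
  ]
}}

```text
time_s: 10.05
tool_pos: [0.5874, 0.0397, 0.0436]
tool_rot: [-1.582, 0.002, -0.252]
force: [-4.5, -20.4, 0.5]
gripper_width: -0.001
```

Call:
{"op": "carry_out", "data": {
  "plan": [
    {"xyz": [0.0004, 0.0015, 0], "gripper": 1, "twist": [0, 0, 0]}
  ]
}}

```text
time_s: 10.18
tool_pos: [0.5875, 0.0397, 0.0436]
tool_rot: [-1.585, 0.003, -0.253]
force: [-5.9, -24.2, 0.8]
gripper_width: 0.002
```

It's solid at all three heights. The contact positions follow the 10.5° lean, with no further travel at 10-24 N, so the pot is home. I retreat and go around to the -x side of the pin.

Call:
{"op": "carry_out", "data": {
  "plan": [
    {"xyz": [-0.003, -0.0125, 0], "gripper": 1, "twist": [0.014, 0, 0]},
    {"xyz": [-0.003, -0.0125, 0], "gripper": 1, "twist": [0, 0, 0]},
    {"xyz": [0, 0, 0.04], "gripper": 1, "twist": [0, 0, 0]},
    {"xyz": [0, 0, 0.045], "gripper": 1, "twist": [0, 0, 0]},
    {"xyz": [0, 0, 0.035], "gripper": 1, "twist": [0, 0, 0]},
    {"xyz": [-0.037, 0.016, 0], "gripper": 1, "twist": [0, 0, 0]},
    {"xyz": [-0.037, 0.016, 0], "gripper": 1, "twist": [0, 0, 0]},
    {"xyz": [-0.037, 0.016, 0], "gripper": 1, "twist": [0, 0, 0]},
    {"xyz": [-0.037, 0.016, 0], "gripper": 1, "twist": [0, 0, 0]},
    {"xyz": [0, 0, 0], "gripper": 1, "twist": [0, 0, 0]}
  ]
}}

```text
time_s: 11.42
tool_pos: [0.4332, 0.0858, 0.1652]
tool_rot: [-1.557, 0.005, -0.247]
force: [0.6, -0.3, -0.2]
gripper_width: 0.002
```

```bash
python3 - <<'E'
from h import *
s=readout.read_state();print(s["tool_pos"],s["tool_rot"],s["force"])
c=cams.calibration("wrist");p,d=cams.snapshot("wrist");cv2.imwrite("pics/w6.png",p[:,:,::-1])
S,_=cams.snapshot("scene");cs=cams.calibration("scene")
for im,cc,b in((p,c,(0,0,640,400)),(S,cs,(300,200,400,280))):
    k=mask(im,(0,180,80),(4,255,255),b);n,l,st,ce=cv2.connectedComponentsWithStats(k)
    i=1+np.argmax(st[1:,4]);print(st[i],ce[i],onz(cc,ce[i],.08).round(4))
g=s["tool_pos"];m=np.array([.586,.028]);a=np.radians(75.45);Y=np.array([np.cos(a),np.sin(a)]);X=np.array([Y[1],-Y[0]])
print("tool trough",(g[:2]-m)@X,(g[:2]-m)@Y)
print("pin pred",m-.125*X+.012*Y)
E
```

```text
[0.43315017 0.08577297 0.16515221] [-1.556909    0.00507903 -0.24665274] [ 0.61421407 -0.27855475 -0.23362867]
[369 237  27  40 666] [381.77477477 257.27327327] [0.4703 0.0695 0.08  ]
[353 215   6  19  74] [355.78378378 223.7972973 ] [0.4748 0.0701 0.08  ]
tool trough -0.16246175418126813 0.017520455869478573
pin pred [0.4680236  0.07101824]
```

Call:
{"op": "carry_out", "data": {
  "plan": [
    {"xyz": [-0.0015, -0.006, 0], "gripper": 1, "twist": [-0.014, 0, 0]},
    {"xyz": [0, 0, -0.035], "gripper": 1, "twist": [0, 0, 0]},
    {"xyz": [0, 0, -0.035], "gripper": 1, "twist": [0, 0, 0]},
    {"xyz": [0, 0, -0.025], "gripper": 1, "twist": [0, 0, 0]},
    {"xyz": [0, 0, 0], "gripper": 1, "twist": [0, 0, 0]},
    {"xyz": [0.0097, -0.0025, 0], "gripper": 1, "twist": [0, 0, 0]},
    {"xyz": [0.0097, -0.0025, 0], "gripper": 1, "twist": [0, 0, 0]},
    {"xyz": [0.0097, -0.0025, 0], "gripper": 1, "twist": [0, 0, 0]}
  ]
}}

```text
time_s: 12.52
tool_pos: [0.4649, 0.0709, 0.0712]
tool_rot: [-1.571, -0.001, -0.249]
force: [-1.5, 1.1, 2.2]
gripper_width: 0.004
```

Call:
{"op": "carry_out", "data": {
  "plan": [
    {"xyz": [0.0097, -0.0025, 0], "gripper": 1, "twist": [0, 0, 0]},
    {"xyz": [0.0097, -0.0025, 0], "gripper": 1, "twist": [0, 0, 0]}
  ]
}}

```text
time_s: 12.78
tool_pos: [0.4838, 0.0659, 0.0705]
tool_rot: [-1.571, -0.0, -0.249]
force: [-1.9, -0.1, 2.1]
gripper_width: 0.002
```

Call:
{"op": "carry_out", "data": {
  "plan": [
    {"xyz": [0.0097, -0.0025, 0], "gripper": 1, "twist": [0, 0, 0]}
  ]
}}

```text
time_s: 12.9
tool_pos: [0.4934, 0.0635, 0.0704]
tool_rot: [-1.571, -0.0, -0.249]
force: [-1.6, 0.1, 2.1]
gripper_width: 0.001
```

Call:
{"op": "carry_out", "data": {
  "plan": [
    {"xyz": [0.0077, -0.002, 0], "gripper": 1, "twist": [0, 0, 0]},
    {"xyz": [0.0077, -0.002, 0], "gripper": 1, "twist": [0, 0, 0]}
  ]
}}

```text
time_s: 13.15
tool_pos: [0.5086, 0.0595, 0.0703]
tool_rot: [-1.571, 0.0, -0.249]
force: [-0.9, -0.1, 0.9]
gripper_width: 0.002
```

Call:
{"op": "carry_out", "data": {
  "plan": [
    {"xyz": [0.0039, -0.001, 0], "gripper": 1, "twist": [0, 0, 0]}
  ]
}}

```text
time_s: 13.28
tool_pos: [0.5125, 0.0584, 0.0702]
tool_rot: [-1.571, -0.0, -0.249]
force: [-2.3, 0.8, 1.1]
gripper_width: 0.002
```

Call:
{"op": "carry_out", "data": {
  "plan": [
    {"xyz": [0.0029, -0.0007, 0], "gripper": 1, "twist": [0, 0, 0]}
  ]
}}

```text
time_s: 13.4
tool_pos: [0.515, 0.0578, 0.0702]
tool_rot: [-1.571, 0.0, -0.249]
force: [-2.5, -0.8, 1.3]
gripper_width: 0.002
```

Call:
{"op": "carry_out", "data": {
  "plan": [
    {"xyz": [0.0019, -0.0005, 0], "gripper": 1, "twist": [0, 0, 0]}
  ]
}}

```text
time_s: 13.52
tool_pos: [0.5168, 0.0574, 0.0702]
tool_rot: [-1.571, 0.0, -0.249]
force: [-2.1, -0.8, 1.2]
gripper_width: -0.003
```

Now at trough x = -74.4 with no end-stop force yet, so I continue in small steps.

Call:
{"op": "carry_out", "data": {
  "plan": [
    {"xyz": [0.0019, -0.0005, 0], "gripper": 1, "twist": [0, 0, 0]}
  ]
}}

```text
time_s: 13.65
tool_pos: [0.5186, 0.0569, 0.0702]
tool_rot: [-1.571, 0.0, -0.249]
force: [-2.3, -0.3, 0.8]
gripper_width: 0.003
```

Call:
{"op": "carry_out", "data": {
  "plan": [
    {"xyz": [0.0019, -0.0005, 0], "gripper": 1, "twist": [0, 0, 0]}
  ]
}}

```text
time_s: 13.78
tool_pos: [0.5187, 0.0568, 0.0701]
tool_rot: [-1.571, 0.004, -0.249]
force: [-9.1, 1.0, 7.6]
gripper_width: 0.002
```

Call:
{"op": "carry_out", "data": {
  "plan": [
    {"xyz": [0.0015, -0.0004, 0], "gripper": 1, "twist": [0, 0, 0]}
  ]
}}

```text
time_s: 13.9
tool_pos: [0.5188, 0.0568, 0.0701]
tool_rot: [-1.571, 0.006, -0.248]
force: [-13.4, 2.3, 11.0]
gripper_width: 0.0
```

The bolt has stopped against its shut limit. I retreat, lift clear and check.

Call:
{"op": "carry_out", "data": {
  "plan": [
    {"xyz": [-0.015, 0.004, 0], "gripper": 1, "twist": [0, 0, 0]},
    {"xyz": [-0.005, 0.001, 0.03], "gripper": 1, "twist": [0, 0, 0]},
    {"xyz": [0, 0, 0.05], "gripper": 1, "twist": [0, 0, 0]},
    {"xyz": [-0.02, -0.04, 0.04], "gripper": 1, "twist": [0, 0, 0]},
    {"xyz": [-0.02, -0.05, 0.02], "gripper": 1, "twist": [0, 0, 0]},
    {"xyz": [-0.01, -0.04, 0], "gripper": 1, "twist": [0, 0, 0]},
    {"xyz": [0, 0, 0], "gripper": 1, "twist": [0, 0, 0]}
  ]
}}

```text
time_s: 14.78
tool_pos: [0.4522, -0.0712, 0.211]
tool_rot: [-1.571, -0.003, -0.253]
force: [0.8, 0.7, 0.9]
gripper_width: -0.004
```

```bash
python3 - <<'E'
from h import *
print(readout.read_state()["force"])
t,_=cams.snapshot("top");s,_=cams.snapshot("scene")
cv2.imwrite("pics/t7.png",t[:,:,::-1]);cv2.imwrite("pics/s7.png",s[:,:,::-1])
w,_=cams.snapshot("wrist");c=cams.calibration("wrist")
cv2.imwrite("pics/w7.png",w[:,:,::-1])
a=cv2.resize(w,(400,300)); b=cv2.resize(s[225:330,250:390],(400,300),interpolation=cv2.INTER_CUBIC); e=cv2.resize(t[190:290,230:363],(400,300),interpolation=cv2.INTER_CUBIC)
cv2.imwrite("pics/c7.png",np.vstack([np.hstack([a,b]),np.hstack([e,cv2.resize(t,(400,300))])])[:,:,::-1])
k=mask(s,(0,180,80),(4,255,255),(320,220,370,270));n,l,st,ce=cv2.connectedComponentsWithStats(k)
i=1+np.argmax(st[1:,4]);P=onz(cams.calibration("scene"),ce[i],.08)
m=np.array([.586,.028]);A=np.radians(75.45);Y=np.array([np.cos(A),np.sin(A)]);X=np.array([Y[1],-Y[0]])
print(P,"pin trough x,y",(P[:2]-m)@X,(P[:2]-m)@Y)
for nm,P in(("tip +30",m+.03*X+.012*Y),):print(nm,proj(c,np.r_[P,.051])*.625,(proj(cams.calibration("top"),np.r_[P,.051])-[230,190])*3)
E
```

```text
[0.7851404  0.73481089 0.85033445]
[0.53935405 0.05143078 0.08      ] pin trough x,y -0.05103634628364816 0.010960709595212205
tip +30 [[313.12181166  24.73894131]] [[222.37079334  78.16290047]]
```

View pics/c7.png

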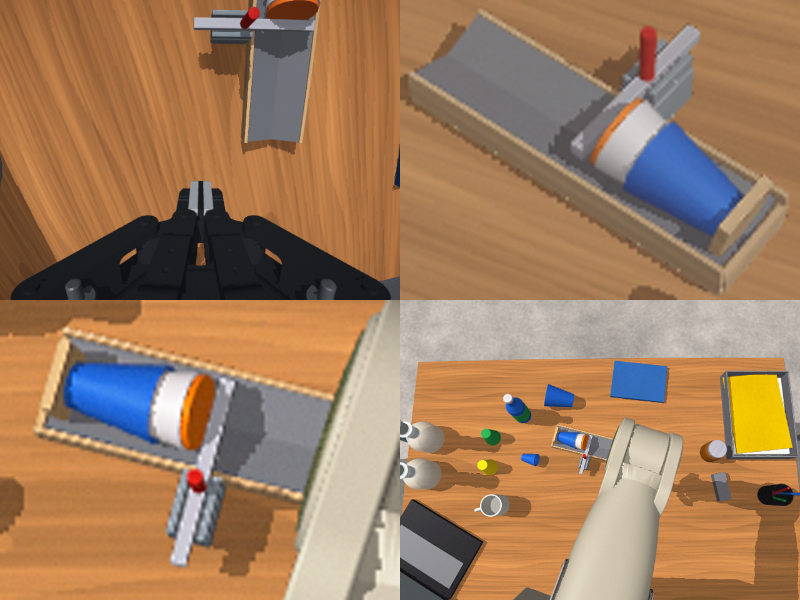

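The bolt is shut behind the lid: its tip is at (230,380) bottom-left and the pin is at trough x of about -51 to -55. The pair sits against the stop, the bystanders are unmoved and the arm is clear. Handing in.

```bash
python3 -c "
from plant import hand_in;print(hand_in())"
```

```text
the job is handed in; nothing more can be done
None
```

I drew the bolt fully back, slid the pot along the trough into the blue cup against the end stop, then pushed the bolt fully shut behind the lid. The job is handed in at about 15 s of the 61 s allowed; no verdict was reported.

- **Bolt drawn:** it came up against its back limit at about 22 N in the pushing direction, about 28 N in total.
- **Pot home:** pushes at three heights (about 44, 52 and 61 mm) met a solid stop at 8–25 N, following the lid's lean. About 25 mm of the pot showed outside the cup, as it should.
- **Bolt shut:** it met its shut limit at about 13 N in the pushing direction. A camera check put the pin at trough x = -51 mm against the nominal -55 mm. That 4 mm gap is more than the 2 mm calibration error, but I took it as measuring error because the end-stop force was clear.
- **Lid position:** my estimate from the tool position was about 1.5 mm short of the nominal +26 mm.
- **Other things:** in the last pictures the other items on the desk looked unmoved, and the robot was touching nothing.

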